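# Register a tube carrier on its loading dock

### The job

On the bench two round tube carriers, one yellow and one blue, sit in grey loading docks. With a fingertip against its upright post, turn the yellow carrier where it sits, without lifting it out, until its flat edge lies flush against its dock's sprung metal alignment bar. Leave the blue carrier alone.

Things in the scene. Friction and masses are not known exactly. Their poses are not given: they have to be found in the camera images.
- yellow_carrier: Yellow disc, 120 mm wide, 14 thick, 0.45 kg, turning freely on a hub in its dock. Origin: centre of its underside, 20 mm over the bench; z up. +x points square to its only flat (48 mm from centre, 72 long, white stripe). Behind, at x = -38 mm, stands a dark round post, 14 mm wide, from 34 to 69 mm over the bench, the handle to turn it by. Clear tube caps on the rim rise 3 mm over the disc.
- dock: Grey dock under the yellow carrier, fixed: 130 mm wide (y), x from -65 to 110 mm, 20 mm high. Origin on the carrier's turning axis at bench level, z up. +x points to the alignment bar, square to it: the flat lies on the bar when the carrier's +x points along the dock's +x. Nothing on the dock stands above the disc's top (34 mm over the bench). The hub has 1 mm play.
- dock_bar (a joint): Alignment bar of the yellow carrier's dock: aluminium, 64 mm long, red stripe, pressed along the dock's -x on the carrier's edge by a spring of about 1 N. Value (m): how far it is pushed back, about 0.0135 on the round rim, about 0.001 with the flat flush on it. It gives way and follows by itself as the carrier turns.
- blue_carrier_post (a point): Bystander: point on the axis of the blue carrier's post, 54 mm over the bench. The blue carrier is alike but for its colour, in a like dock of its own with its own bar. It must stay as it is.

How it is judged:
At the end, for the whole second after the job is handed in: The yellow carrier rests seated in its dock (origin within 6 mm of the dock's axis and no more than 24 mm above the bench, tilt under 0.1 rad), at rest, its flat parallel to the alignment bar within 10 degrees and on the bar's side, so that the bar stands less than 7 mm back (angle between the x axis of yellow_carrier and the x axis of dock, either way round below 0.175 rad and value of joint dock_bar below 0.007 m and z of yellow_carrier in the frame of dock below 0.024 m and horizontal distance between yellow_carrier and dock below 0.006 m and angle between yellow_carrier's own z axis and vertical below 0.1 rad and linear speed of yellow_carrier below 0.02 m/s and angular speed of yellow_carrier below 0.1 rad/s); the robot touches nothing.
It fails at once if the yellow carrier is lifted out of its dock (more than 10 mm) (z of yellow_carrier in the frame of dock above 0.03 m).
It fails at once if the blue carrier is turned or moved (its post by more than 15 mm) (distance of blue_carrier_post from where it was at the start of the episode above 0.015 m).
It also fails if it takes over 38 s, if anything falls off the work surface, if the arm or the gripper's body presses on something with over 40 N, if the wrist force passes 120 N, or if a joint passes its speed limit or range.

### The arm

A 6-joint arm with a two-finger parallel gripper is mounted at the origin on the work surface. World frame = base frame: x ahead of the robot, y to its left, z up, the work surface at z = 0. Lengths are in m, angles in rad, forces in N, time in s.
With the tool pointing down it reaches from about 0.25 to 0.725 m from the base axis. Payload 4 kg.
Tool frame: the origin (TCP) lies midway between the tips of the shut fingers; the grasp point (between the pads) lies bot.pinch_z behind it (bot.pinch_z is the distance from the TCP to the grasp point, in m); z points along the fingers, y is the line along which they close (so a half turn about z gives the same grasp; the last joint's range is limited). The gripper opens to 85 mm and grips with 20 to 120 N. Pads are 22 mm wide; open, the fingers measure 114 mm over their backs; the gripper's body (76 mm by 85 mm) begins 54 mm behind the grasp point. The pads swing forward as they close: fully open they stand 13 mm farther back than shut.
Start: joints at [1.284, 0.241, 0.005, 1.335, 0, 1.571], TCP at [0.141, 0.48, 0.198] pointing down, gripper open.
Joint ranges: [-2.72, 2.72], [-1.05, 1.87], [-1.09, 1.28], [-1.99, 2.15], [-1.42, 1.44], [-3.14, 3.14]. Speed limits (rad/s): [2.79, 2.79, 3.14, 3.14, 3.14, 3.14].

### API

Orientations are given as a unit quaternion [x, y, z, w].
In Python, from workcell import bot, camrig gives the robot as it stands (bot), with the cameras (camrig).
- The arm moves only by the tool jog_arm, called after "Request:" by a JSON object that holds its "fn" and its "kwargs". Schema: {"type":"object","properties":{"deltas":{"type":"object","properties":{"steps":{"type":"array","items":{"type":"array","items":{"type":"number"},"minItems":7,"maxItems":7},"minItems":1,"maxItems":10}},"additionalProperties":false,"required":["steps"]},"only":{"type":"string"},"quiet":{"type":"boolean"},"lines":{"type":"string"}},"required":["deltas"],"additionalProperties":false}. deltas is an object whose key "steps" holds a list of rows, 1 to 10 of them, each of 7 numbers: a rotation vector rx, ry, rz in fractions of the full range, 1 being 90 degrees, then dx, dy, dz in shares of 0.75 m (1.0 is 0.75 m), then the finger opening in m; each row is the pose to reach, as a shift and turn from the pose commanded when the call began, along the tool's axes at that moment; what a row does not reach only later rows make up. A row lasts 1/8 s, in which the tool goes at most 0.0625 m and 0.188 rad, less where a joint would pass 70% of its speed; a pose out of reach is approached as far as the arm can. The fingers move at their own pace and stop on an object; the grip force is fixed at half the most. Time passes only in rows, so rows that do not move let the fingers close. The tool returns the time, the measured TCP pose, the force, the opening and the grip force at its end. only (a regular expression) keeps the lines of the reply that match it, lines (a string "A,B") keeps lines A to B, and quiet returns only ok. No shift or turn number may pass 1 either way. Input that does not fit is refused with a message, and nothing moves.
- bot.get_obs(): the state, without advancing time (a new reading comes with each control period).
- camrig.camera(name): name is "side" or "top"; returns the picture (420x560x3 uint8, red, green, blue); there is no depth.
- camrig.calibration(name): a dict with "mtx" (3x3 intrinsics, pixels), "k1" (the pictures are not rectified: a ray, as slopes to the right and down, at radius r is drawn at 1 + k1 r^2 times it, then the intrinsics apply), "R" (3x3) and "t" (3): a world point X has camera coordinates R X + t. Camera axes: x right, y down, z forward; pixel columns grow to the right and rows downward; lengths in m; the calibration is good to about 2 mm. A picture is of the moment at which its call begins. calibration takes no time and is no camera call.
- bot.job_done(): hands the job in; it is judged then, once.
The state is a dict: "clock": time; "joint_pos": joint angles; "joint_vel": joint speeds; "tau": joint torques, N m; "eef_pos": TCP position; "tool_rot": TCP orientation; "ft_force": force on the tool from outside, world axes, zero at the start; "ft_torque": the same for the moment, N m; "grip_width": finger opening in m; "grasp_force": force on a finger pad.
Only numpy, scipy, OpenCV 4.12 (cv2) and the standard library are available. Lean on these libraries where they do the work, as an engineer would, in place of code of your own. Each camera call takes 0.05 s, during which the arm holds its last target. There are 200 camera calls.

## Working session

There is one attempt and no reset: what is moved stays moved. The work goes in short steps, Python scripts to look and compute and a tool call to move; the robot and the scene stay as the last step left them, time stands still between calls to the robot, and variables do not carry over. Pictures are saved under pics/ and viewed, at most 10 in all, crops included, and the job is handed in when it is done.

```bash
mkdir -p pics; ls
```

Run:
```python
from workcell import bot, camrig
import cv2
for n in("top","side"):
    cv2.imwrite(f"pics/{n}0.png",camrig.camera(n)[:,:,::-1])
    c=camrig.calibration(n);print(n,c)
print(bot.pinch_z,bot.get_obs())
```

```text
pics
workcell.py
top {'mtx': array([[490.24659343,   0.        , 278.87316534],
       [  0.        , 490.24659343, 209.29348994],
       [  0.        ,   0.        ,   1.        ]]), 'k1': -0.014124298941575122, 'R': array([[ 0.00182886, -0.99988448, -0.01508945],
       [-0.99881795, -0.00109355, -0.04859528],
       [ 0.04857316,  0.01516049, -0.99870456]]), 't': array([0.01424671, 0.57628286, 0.97927054])}
side {'mtx': array([[529.59814054,   0.        , 282.47081187],
       [  0.        , 529.59814054, 210.72951803],
       [  0.        ,   0.        ,   1.        ]]), 'k1': -0.20325823060337764, 'R': array([[ 0.89931537, -0.43729911, -0.00116191],
       [-0.23620489, -0.48352114, -0.84286094],
       [ 0.36802053,  0.75827225, -0.53813018]]), 't': array([-0.48653103,  0.18289885,  0.60131546])}
0.0187 {'clock': 0.1, 'joint_pos': array([1.28401552e+00, 2.41348005e-01, 3.86003677e-03, 1.33519053e+00,
       2.03000954e-06, 1.57078514e+00]), 'joint_vel': array([ 0.00042246,  0.00112099,  0.00354914,  0.00020666,  0.00160884,
       -0.00014627]), 'tau': array([-8.92145108e-04, -3.73137009e+01,  2.53009629e+01,  1.08558917e-02,
       -5.27814200e-05, -2.25194754e-06]), 'eef_pos': array([0.14125567, 0.47898089, 0.19699727]), 'tool_rot': array([ 1.42893943e-01,  9.89737559e-01, -9.31281578e-04, -1.35490486e-04]), 'ft_force': array([0.79881275, 0.56917018, 0.4808929 ]), 'ft_torque': array([ 0.02134043, -0.01198543,  0.00303158]), 'grasp_force': 0.0, 'grip_width': 0.08540999425604116}
```

View pics/top0.png

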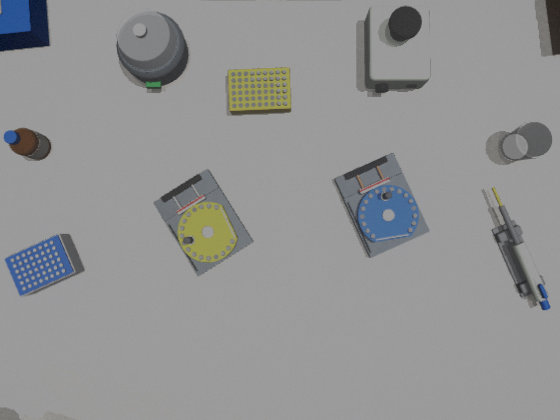

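View pics/side0.png

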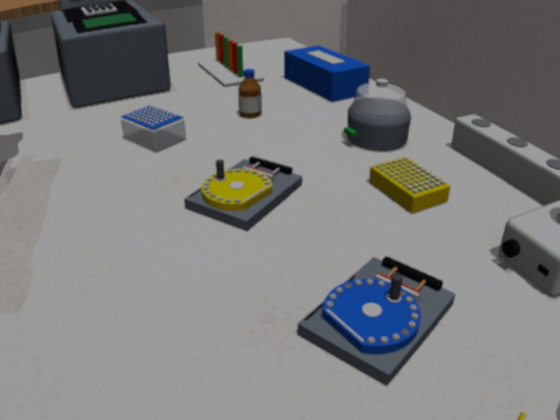

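The yellow disc is centred near top pixel (208,232), with its post at (188,240). The bar's red stripe is near (190,205). The blue carrier is at (388,214), well clear. Next I measure these properly.

Create h.py:
```python
import numpy as np, cv2
from workcell import bot, camrig
def ray(n,uv,z):
    c=camrig.calibration(n)
    k=np.array([c["k1"],0,0,0,0.])
    p=cv2.undistortPoints(np.array(uv,float).reshape(-1,1,2),c["mtx"],k).reshape(-1,2)
    d=np.c_[p,np.ones(len(p))]@c["R"]; o=-c["R"].T@c["t"]
    return (o+d*((z-o[2])/d[:,2])[:,None])[:,:2]
def measure(name,show=True):
    im=camrig.camera("top"); cv2.imwrite(f"pics/{name}.png",cv2.resize(im[150:290,140:270,::-1],None,fx=4,fy=4,interpolation=cv2.INTER_CUBIC))
    hsv=cv2.cvtColor(im,cv2.COLOR_RGB2HSV)
    roi=np.zeros(im.shape[:2],np.uint8); roi[160:285,145:262]=1
    y=cv2.inRange(hsv,(22,110,70),(38,255,255))*roi
    y=cv2.morphologyEx(y,cv2.MORPH_CLOSE,np.ones((7,7)))
    r=(cv2.inRange(hsv,(0,80,80),(8,255,255))|cv2.inRange(hsv,(170,80,80),(180,255,255)))*roi
    r[225:]=0
    dk=(hsv[:,:,2]<60).astype(np.uint8)*roi
    disc=cv2.convexHull(max(cv2.findContours(y,0,1)[0],key=cv2.contourArea)).reshape(-1,2)
    W=ray("top",disc,.034); c,rad=cv2.minEnclosingCircle(W.astype(np.float32)); 
    R=ray("top",np.argwhere(r)[:,::-1],.034)
    v=cv2.fitLine(R.astype(np.float32),2,0,.01,.01).ravel()
    print("disc",c,rad,"bar mid",R.mean(0),len(R),"bar dir",v[:2])
    n,l,st,ce=cv2.connectedComponentsWithStats(dk)
    for i in range(1,n):
        if st[i,4]>15: print("dark",st[i],ce[i],ray("top",[ce[i]],.069))
```

Run:
```python
from h import *
measure("c1")
```

```text
disc (0.5305017828941345, 0.15719828009605408) 0.05986415967345238 bar mid [0.58699603 0.19225389] 36 bar dir [ 0.53353125 -0.8457804 ]
dark [191 175  10   8  25] [195.96 178.2 ] [[0.63337318 0.17407212]]
dark [162 180  29  22 112] [176.36607143 190.48214286] [[0.60963304 0.21168351]]
```

View pics/c1.png

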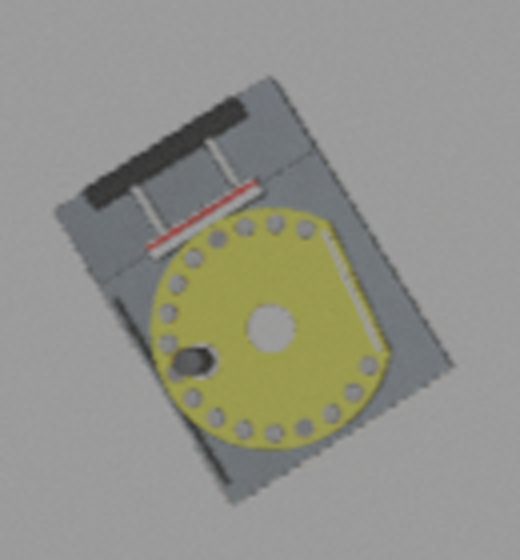

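The crop shows the hub at (207.5,232) and the white flat stripe from (221,208) to (234.5,237.5). The post top is near (187,240), and the bar is at upper left. The carrier needs about +97° CCW. I'll straddle the post with the fingers and sweep it round.

Add to h.py:
```python
def tool(target,yaw_y):
    "target xyz, yaw of tool y in rad -> rows values from the present pose"
    from scipy.spatial.transform import Rotation as Ro
    o=bot.get_obs(); R=Ro.from_quat(o["tool_rot"])
    y=np.array([np.cos(yaw_y),np.sin(yaw_y),0]); z=np.array([0,0,-1.]); T=Ro.from_matrix(np.c_[np.cross(y,z),y,z])
    return np.round(np.r_[(R.inv()*T).as_rotvec(),R.inv().apply(np.array(target)-o["eef_pos"])],4)
```

Run:
```python
from h import *
P=lambda u,v:[140+u/4-.4,150+v/4-.4]
hub,s1,s2,d1,d2=ray("top",[P(270,328),P(325,232),P(378,350),P(150,248),P(258,182)],.034)
post=ray("top",[P(189,361)],.069)[0]
A=lambda v:np.degrees(np.arctan2(v[1],v[0]))
print(hub,post,"stripe normal",A(s2-s1)+90,"post ang",A(post-hub),np.linalg.norm(post-hub),"bar normal",A(d2-d1)+90)
print("side check post top", ray("side",[[220,162]],.069))
print(tool([*post,.11],np.radians(A(post-hub)-90)))
```

```text
[0.53077736 0.1572896 ] [0.51481756 0.19038396] stripe normal -65.42633127463924 post ang 115.74575181037223 0.03674168804272148 bar normal 31.58093311479775
side check post top [[0.51077552 0.17807397]]
[-1.500e-03  7.000e-04  8.347e-01 -4.399e-01 -1.711e-01  8.740e-02]
```

The rows are not in the units I measure in: shifts go in shares of 0.75 m and turns go in shares of 90 degrees. I convert before sending: -0.44 m is -0.5867, -0.11 m is -0.1467, 0.51 rad is 0.3247.

Request:
{"fn": "jog_arm", "kwargs": {"deltas": {"steps":[[0, 0, 0.1082, -0.0733, -0.028, 0, 0.04], [0, 0, 0.2165, -0.1467, -0.0573, 0, 0.04], [0, 0, 0.3247, -0.22, -0.0853, 0, 0.04], [0, 0, 0.4329, -0.2933, -0.1147, 0, 0.04], [0, 0, 0.5316, -0.3667, -0.1427, 0, 0.04], [0, 0, 0.5316, -0.44, -0.1707, 0, 0.04], [0, 0, 0.5316, -0.5133, -0.2, 0, 0.04], [0, 0, 0.5316, -0.5867, -0.228, 0.04, 0.04], [0, 0, 0.5316, -0.5867, -0.228, 0.1165, 0.04], [0, 0, 0.5316, -0.5867, -0.228, 0.1165, 0.04]]}}}

```text
clock: 1.4
eef_pos: [0.5107, 0.1885, 0.1052]
tool_rot: [0.533, 0.846, -0.005, -0.004]
ft_force: [-1.3, 0.1, 1.1]
grip_width: 0.0406
grasp_force: 0.0
```

Run:
```python
from h import *
print(tool([.5148,.1904,.04],np.radians(25.7)))
im=camrig.camera("side")[120:260,150:340,::-1]; cv2.imwrite("pics/s1.png",cv2.resize(im,None,fx=4,fy=4))
```

```text
[-0.0127 -0.0013 -0.0014 -0.0001  0.0053  0.0651]
```

View pics/s1.png

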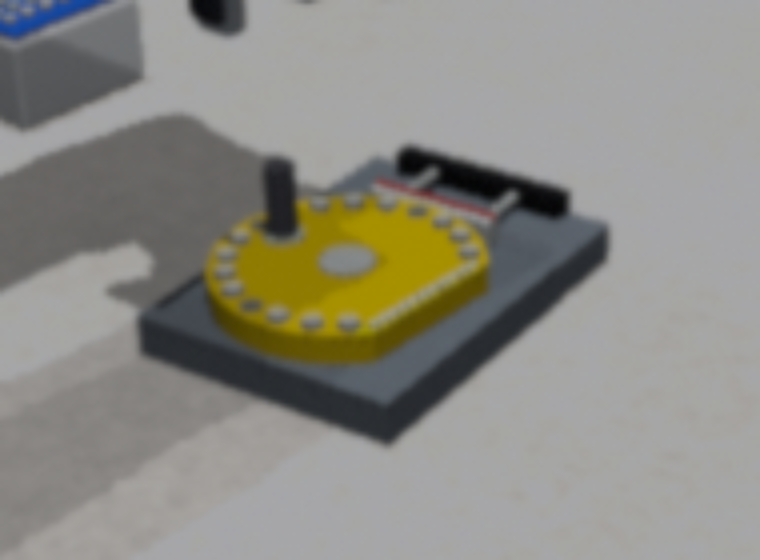

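The side crop shows the post at pixel (219.5,161) and the arm's shadow, but not the gripper. I'll check both views against each other before descending.

Run:
```python
from h import *
print("hub",ray("side",[[236.7,185]],.034),"post top",ray("side",[[219.3,161]],.069),"base",ray("side",[[220.7,178.5]],.034))
o=bot.get_obs()
for n in("top","side"):
    c=camrig.calibration(n)
    for X in (o["eef_pos"],[.5148,.1904,.069],[.5308,.1573,.034]):
        print(n,cv2.projectPoints(np.array([X],float),cv2.Rodrigues(c["R"])[0],c["t"],c["mtx"],np.array([c["k1"],0,0,0]))[0].ravel())
print(o["eef_pos"],o["clock"])
cv2.imwrite("pics/t2.png",camrig.camera("top")[100:340,60:380,::-1].repeat(2,0).repeat(2,1))
cv2.imwrite("pics/s2.png",camrig.camera("side")[:,:,::-1])
```

```text
hub [[0.52842491 0.1506329 ]] post top [[0.51098409 0.18208505]] base [[0.51193847 0.18396662]]
top [182.64479159 241.1459057 ]
top [186.84155749 239.85916504]
top [207.09487896 231.58857891]
side [217.35903591 137.6764371 ]
side [219.73144941 158.54564603]
side [236.54750976 182.94403757]
[0.51298313 0.19006933 0.10855143] 1.45
```

View pics/t2.png

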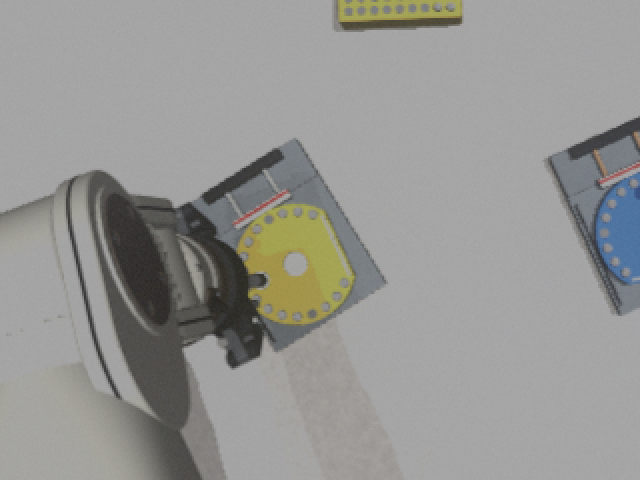

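View pics/s2.png

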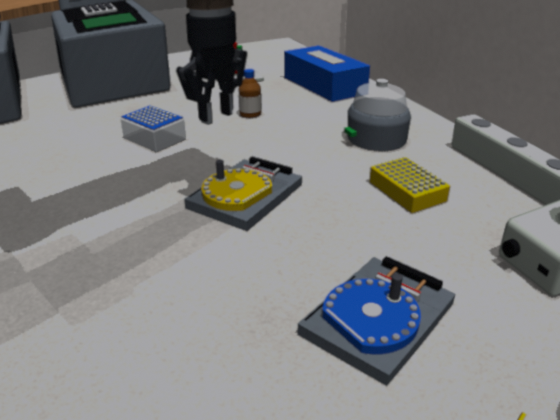

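The side view shows the fingertips at about (207,120) and (228,113), higher than the roughly (217,134) I projected for them. In the top view the gripper's position is consistent. I'll go down part way and look again.

Request:
{"fn": "jog_arm", "kwargs": {"deltas": {"steps":[[0, 0, 0, 0, 0, 0.02, 0.04], [0, 0, 0, 0, 0, 0.04, 0.04], [0, 0, 0, 0, 0, 0.04, 0.04], [0, 0, 0, 0, 0, 0.04, 0.04]]}}}

```text
clock: 2.05
eef_pos: [0.515, 0.1912, 0.0804]
tool_rot: [0.532, 0.847, -0.0, -0.0]
ft_force: [0.2, -0.2, -0.5]
grip_width: 0.0401
grasp_force: 0.0
```

Run:
```python
from h import *
o=bot.get_obs();c=camrig.calibration("side")
from scipy.spatial.transform import Rotation as Ro
R=Ro.from_quat(o["tool_rot"])
Q=[o["eef_pos"]+R.apply(v) for v in([0,.02,-.007],[0,-.02,-.007])]
print(tool([.5148,.1904,.04],np.radians(25.7)),o["eef_pos"],cv2.projectPoints(np.array(Q),cv2.Rodrigues(c["R"])[0],c["t"],c["mtx"],np.array([c["k1"],0,0,0]))[0].reshape(-1,2))
im=camrig.camera("side")[70:230,130:330,::-1]; cv2.imwrite("pics/s3.png",cv2.resize(im,None,fx=3.75,fy=3.75))
```

```text
[-0.0002  0.      0.0007 -0.0006 -0.0005  0.0404] [0.51501816 0.19121136 0.08042744] [[227.18364204 144.54246091]
 [210.64953921 152.76019637]]
```

View pics/s3.png

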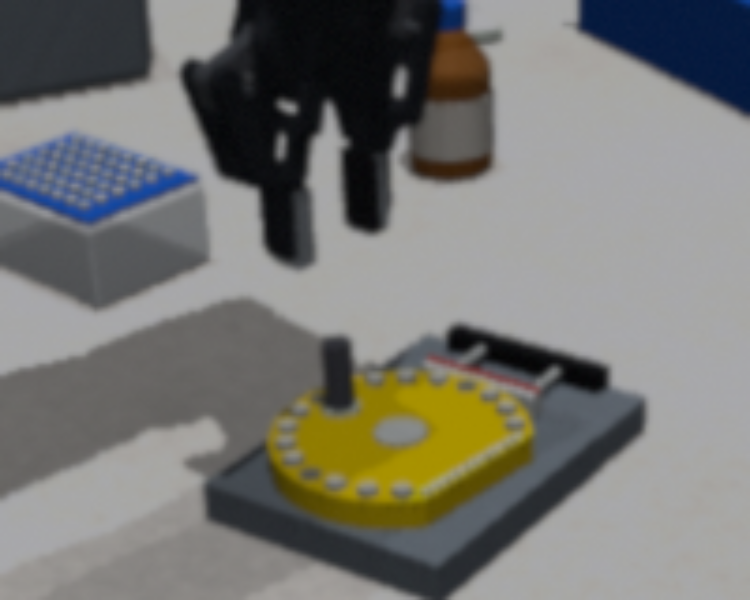

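The tips are at (207,140) and (228,131), straddling the post's column (219) but about 13 px higher than expected. I'll descend to straddle, then close lightly to feel for the post.

Converted, 0.038 m is 0.0507, 0.033 m is 0.044.

Request:
{"fn": "jog_arm", "kwargs": {"deltas": {"steps":[[0, 0, 0, 0, 0, 0.02, 0.04], [0, 0, 0, 0, 0, 0.0333, 0.04], [0, 0, 0, 0, 0, 0.044, 0.04], [0, 0, 0, 0, 0, 0.0507, 0.04], [0, 0, 0, 0, 0, 0.0507, 0.04]]}}}

```text
clock: 2.72
eef_pos: [0.5148, 0.1909, 0.0419]
tool_rot: [0.532, 0.847, -0.0, -0.0]
ft_force: [0.0, -0.5, 0.1]
grip_width: 0.0402
grasp_force: 0.0
```

Request:
{"fn": "jog_arm", "kwargs": {"deltas": {"steps":[[0, 0, 0, 0, 0, 0, 0.03], [0, 0, 0, 0, 0, 0, 0.02], [0, 0, 0, 0, 0, 0, 0.01], [0, 0, 0, 0, 0, 0, 0.01], [0, 0, 0, 0, 0, 0, 0.01], [0, 0, 0, 0, 0, 0, 0.01]]}}}

```text
clock: 3.48
eef_pos: [0.5151, 0.1911, 0.0424]
tool_rot: [0.532, 0.847, -0.0, -0.0]
ft_force: [-0.2, 0.0, 0.5]
grip_width: 0.0099
grasp_force: 0.0
```

Run:
```python
from h import *
im=camrig.camera("side")[70:230,130:330,::-1]; cv2.imwrite("pics/s4.png",cv2.resize(im,None,fx=3.75,fy=3.75))
```

```text
(no output)
```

View pics/s4.png

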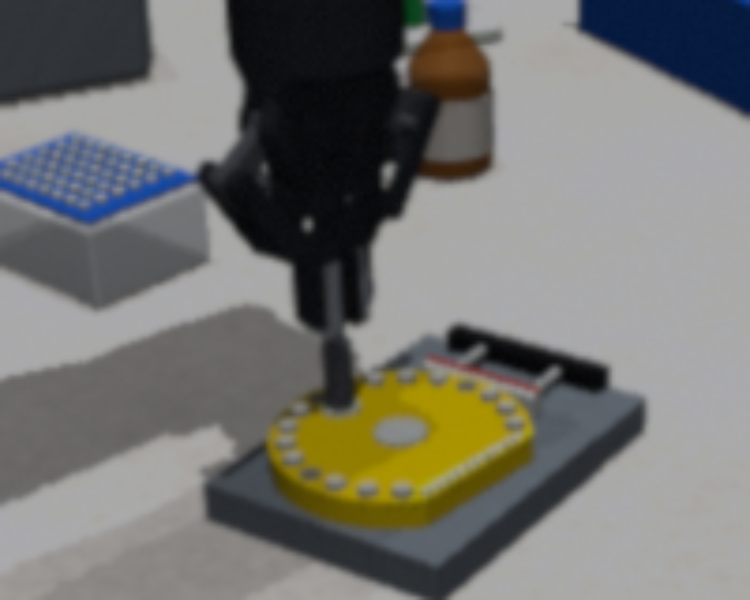

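The fingers closed to 10 mm without touching the post. Their tips, near (215,157), look to be either behind the post or above it. I'll check the top view and compare the rays.

Run:
```python
from h import *
t=[130+335/3.75,70+325/3.75]; print(t)
for z in(.03,.044,.055,.065,.075,.085): print(z,ray("side",[t],z))
im=camrig.camera("top")[190:290,140:260,::-1]; cv2.imwrite("pics/t4.png",cv2.resize(im,None,fx=6,fy=6,interpolation=cv2.INTER_CUBIC))
for n in("side","top"):
  c=camrig.calibration(n); print(n,"camera at",-c["R"].T@c["t"])
  for z in (.044,.069,.1,.15): print(cv2.projectPoints(np.array([[.515,.191,z]]),cv2.Rodrigues(c["R"])[0],c["t"],c["mtx"],np.array([c["k1"],0,0,0]))[0].ravel())
```

```text
[219.33333333333331, 156.66666666666669]
0.03 [[0.54121601 0.2717405 ]]
0.044 [[0.53239465 0.24506582]]
0.055 [[0.52546359 0.22410715]]
0.065 [[0.51916262 0.2050538 ]]
0.075 [[0.51286165 0.18600046]]
0.085 [[0.50656069 0.16694712]]
side camera at [ 0.25945    -0.58028494  0.47717899]
[220.60392762 171.29006709]
[219.72083093 158.37920575]
[218.61422437 141.88406079]
[216.80865222 114.13392901]
top camera at [5.28009347e-01 2.90281817e-05 1.00622156e+00]
[189.1134931  239.58308955]
[186.53058019 239.75379947]
[183.13068272 239.97847614]
[177.13055845 240.37490293]
```

View pics/t4.png

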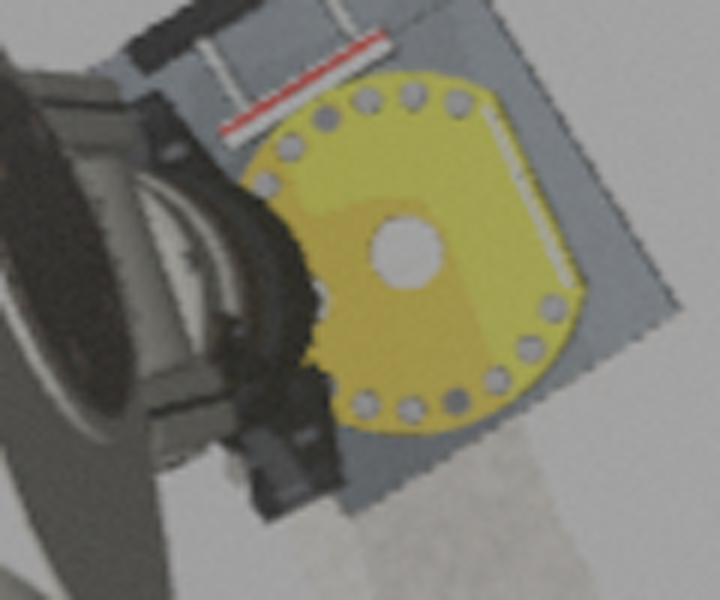

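The top view shows the knuckle midpoint at (177.5,240), as predicted, so x and y are right. That means the tips are really about 30 mm higher than the TCP reading, just over the post top. I'll reopen and lower in small steps, watching the force.

Converted, 0.005 m is 0.0067, 0.004 m is 0.0053.

Request:
{"fn": "jog_arm", "kwargs": {"deltas": {"steps":[[0, 0, 0, 0, 0, 0, 0.04], [0, 0, 0, 0, 0, 0, 0.04], [0, 0, 0, 0, 0, 0.0027, 0.04], [0, 0, 0, 0, 0, 0.0053, 0.04], [0, 0, 0, 0, 0, 0.0067, 0.04], [0, 0, 0, 0, 0, 0.0067, 0.04]]}}}

```text
clock: 4.32
eef_pos: [0.515, 0.191, 0.0372]
tool_rot: [0.532, 0.847, -0.0, -0.0]
ft_force: [-0.4, -0.1, -0.5]
grip_width: 0.0403
grasp_force: 0.0
```

Request:
{"fn": "jog_arm", "kwargs": {"deltas": {"steps":[[0, 0, 0, 0, 0, 0.002, 0.04], [0, 0, 0, 0, 0, 0.004, 0.04], [0, 0, 0, 0, 0, 0.004, 0.04]]}}}

```text
clock: 4.7
eef_pos: [0.5149, 0.191, 0.0342]
tool_rot: [0.532, 0.847, -0.0, -0.0]
ft_force: [0.0, -0.1, -0.2]
grip_width: 0.04
grasp_force: 0.0
```

Request:
{"fn": "jog_arm", "kwargs": {"deltas": {"steps":[[0, 0, 0, 0, 0, 0.002, 0.04], [0, 0, 0, 0, 0, 0.004, 0.04], [0, 0, 0, 0, 0, 0.004, 0.04]]}}}

```text
clock: 5.08
eef_pos: [0.5149, 0.191, 0.0312]
tool_rot: [0.532, 0.847, -0.0, -0.0]
ft_force: [-0.5, -0.9, -0.1]
grip_width: 0.0402
grasp_force: 0.0
```

Converted, 0.003 m is 0.004, 0.002 m is 0.0027.

Request:
{"fn": "jog_arm", "kwargs": {"deltas": {"steps":[[0, 0, 0, 0, 0, 0.0013, 0.04], [0, 0, 0, 0, 0, 0.0027, 0.04], [0, 0, 0, 0, 0, 0.004, 0.04], [0, 0, 0, 0, 0, 0.004, 0.04]]}}}

```text
clock: 5.58
eef_pos: [0.515, 0.1911, 0.0283]
tool_rot: [0.532, 0.847, -0.0, -0.0]
ft_force: [-0.3, 0.9, 0.3]
grip_width: 0.04
grasp_force: 0.0
```

Request:
{"fn": "jog_arm", "kwargs": {"deltas": {"steps":[[0, 0, 0, 0, 0, 0.0013, 0.04], [0, 0, 0, 0, 0, 0.0027, 0.04], [0, 0, 0, 0, 0, 0.004, 0.04], [0, 0, 0, 0, 0, 0.004, 0.04]]}}}

```text
clock: 6.08
eef_pos: [0.515, 0.1911, 0.0253]
tool_rot: [0.532, 0.847, -0.0, -0.0]
ft_force: [0.0, 0.1, 0.7]
grip_width: 0.0396
grasp_force: 0.0
```

Request:
{"fn": "jog_arm", "kwargs": {"deltas": {"steps":[[0, 0, 0, 0, 0, 0.0013, 0.04], [0, 0, 0, 0, 0, 0.0027, 0.04], [0, 0, 0, 0, 0, 0.004, 0.04], [0, 0, 0, 0, 0, 0.004, 0.04]]}}}

```text
clock: 6.58
eef_pos: [0.515, 0.1911, 0.0223]
tool_rot: [0.532, 0.847, -0.0, -0.0]
ft_force: [0.5, 1.0, 0.5]
grip_width: 0.0402
grasp_force: 0.0
```

There is no contact 5 mm below the nominal disc top, so the offset is real. Now I'll feel for the post again.

Request:
{"fn": "jog_arm", "kwargs": {"deltas": {"steps":[[0, 0, 0, 0, 0, 0, 0.03], [0, 0, 0, 0, 0, 0, 0.022], [0, 0, 0, 0, 0, 0, 0.018], [0, 0, 0, 0, 0, 0, 0.014], [0, 0, 0, 0, 0, 0, 0.012], [0, 0, 0, 0, 0, 0, 0.012]]}}}

```text
clock: 7.32
eef_pos: [0.5148, 0.191, 0.0225]
tool_rot: [0.532, 0.847, -0.0, -0.0]
ft_force: [-1.5, -0.6, 2.4]
grip_width: 0.0127
grasp_force: 24.6
```

The post is now between the pads. I'll ease the grip to 18 mm and sweep along the arc, turning the tool with it.

Converted, -0.0269 m is -0.0359, -0.0242 m is -0.0323, -0.8 rad is -0.5093.

Request:
{"fn": "jog_arm", "kwargs": {"deltas": {"steps":[[0, 0, 0, 0, 0, 0, 0.018], [0, 0, 0, 0, 0, 0, 0.018], [0, 0, -0.0637, -0.0003, -0.0049, 0, 0.018], [0, 0, -0.1273, -0.0009, -0.01, 0, 0.018], [0, 0, -0.191, -0.0023, -0.0148, 0, 0.018], [0, 0, -0.2546, -0.004, -0.0195, 0, 0.018], [0, 0, -0.3183, -0.0061, -0.024, 0, 0.018], [0, 0, -0.382, -0.0087, -0.0283, 0, 0.018], [0, 0, -0.4456, -0.0117, -0.0323, 0, 0.018], [0, 0, -0.5093, -0.0152, -0.0359, 0, 0.018]]}}}

```text
clock: 8.57
eef_pos: [0.4961, 0.1701, 0.0225]
tool_rot: [0.158, 0.987, 0.001, 0.0]
ft_force: [0.6, 2.9, -1.1]
grip_width: 0.0181
grasp_force: 1.2
```

Request:
{"fn": "jog_arm", "kwargs": {"deltas": {"steps":[[0, 0, 0, 0, 0, 0, 0.018], [0, 0, 0, 0, 0, 0, 0.018]]}}}

```text
clock: 8.82
eef_pos: [0.4959, 0.1695, 0.0225]
tool_rot: [0.161, 0.987, 0.0, -0.0]
ft_force: [-0.7, 2.1, -0.2]
grip_width: 0.018
grasp_force: 0.7
```

Run:
```python
from h import *
measure("c5")
```

```text
disc (0.5317432880401611, 0.1557965874671936) 0.05972849577665329 bar mid [0.58725256 0.19167088] 39 bar dir [ 0.531723  -0.8469183]
dark [172 184  19  11  33] [180.60606061 189.57575758] [[0.61138557 0.20350638]]
dark [162 193  10   8  30] [166.2        197.06666667] [[0.59691539 0.23118471]]
dark [163 222  22  55 524] [173.20992366 248.90076336] [[0.49745865 0.21641757]]
dark [185 231  32  44 431] [200.7099768  251.61948956] [[0.49241935 0.16354779]]
dark [218 253   5   6  19] [219.68421053 256.        ] [[0.48417774 0.1271261 ]]
```

Converted, -0.0303 m is -0.0404, -0.0154 m is -0.0205, -0.94 rad is -0.5984.

Request:
{"fn": "jog_arm", "kwargs": {"deltas": {"steps":[[0, 0, -0.0764, -0.0004, -0.006, 0, 0.018], [0, 0, -0.1528, -0.0015, -0.0119, 0, 0.018], [0, 0, -0.2292, -0.0032, -0.0176, 0, 0.018], [0, 0, -0.3056, -0.0056, -0.0231, 0, 0.018], [0, 0, -0.382, -0.0087, -0.0283, 0, 0.018], [0, 0, -0.4456, -0.0117, -0.0323, 0, 0.018], [0, 0, -0.5093, -0.0152, -0.0359, 0, 0.018], [0, 0, -0.5602, -0.0181, -0.0385, 0, 0.018], [0, 0, -0.5984, -0.0205, -0.0404, 0, 0.018], [0, 0, -0.5984, -0.0205, -0.0404, 0, 0.018]]}}}

```text
clock: 10.12
eef_pos: [0.5008, 0.1352, 0.0223]
tool_rot: [-0.303, 0.953, -0.0, -0.0]
ft_force: [-0.7, 0.7, -0.6]
grip_width: 0.0177
grasp_force: 0.1
```

Request:
{"fn": "jog_arm", "kwargs": {"deltas": {"steps":[[0, 0, 0, 0, 0, 0, 0.018], [0, 0, 0, 0, 0, 0, 0.018]]}}}

```text
clock: 10.38
eef_pos: [0.5009, 0.1355, 0.0224]
tool_rot: [-0.304, 0.953, -0.0, 0.0]
ft_force: [0.1, -0.7, 0.8]
grip_width: 0.0179
grasp_force: 0.0
```

Run:
```python
from h import *
measure("c6")
```

```text
disc (0.5588333010673523, 0.13784277439117432) 0.03907272592186928 bar mid [0.58578509 0.17396477] 19 bar dir [ 0.54186684 -0.84046435]
dark [175 186   8   9  17] [179.         189.52941176] [[0.61147428 0.20661259]]
dark [163 193   9   9  22] [166.90909091 197.09090909] [[0.59686938 0.22981239]]
dark [196 219  17  56 368] [204.26630435 245.99184783] [[0.50317025 0.15682381]]
dark [209 228  25  37 269] [222.         244.14869888] [[0.50677039 0.12285689]]
```

The bar has come forward about 11 mm, so the flat is close to flush. I'll release, lift clear and verify.

Converted, 0.23 m is 0.3067, 0.17 m is 0.2267.

Request:
{"fn": "jog_arm", "kwargs": {"deltas": {"steps":[[0, 0, 0, 0, 0, 0, 0.028], [0, 0, 0, 0, 0, 0, 0.028], [0, 0, 0, 0, 0, -0.04, 0.028], [0, 0, 0, 0, 0, -0.0933, 0.028], [0, 0, 0, 0, 0, -0.1733, 0.04], [0, 0, 0, 0.0667, 0, -0.2, 0.04], [0, 0, 0, 0.1467, 0, -0.2, 0.04], [0, 0, 0, 0.2267, 0, -0.2, 0.04], [0, 0, 0, 0.3067, 0, -0.2, 0.04], [0, 0, 0, 0.3067, 0, -0.2, 0.04]]}}}

```text
clock: 11.68
eef_pos: [0.3097, 0.0009, 0.1722]
tool_rot: [-0.302, 0.953, -0.0, -0.001]
ft_force: [0.2, 0.3, -0.1]
grip_width: 0.0402
grasp_force: 0.0
```

Run:
```python
from h import *
measure("c7")
```

```text
disc (0.5312009453773499, 0.15629078447818756) 0.0600900761783123 bar mid [0.57778762 0.18657803] 40 bar dir [ 0.5331206  -0.84603924]
dark [191 176   7   6  17] [193.76470588 178.23529412] [[0.63330565 0.17831469]]
dark [162 181  30  18  88] [178.20454545 189.19318182] [[0.61212328 0.20815855]]
```

View pics/c7.png

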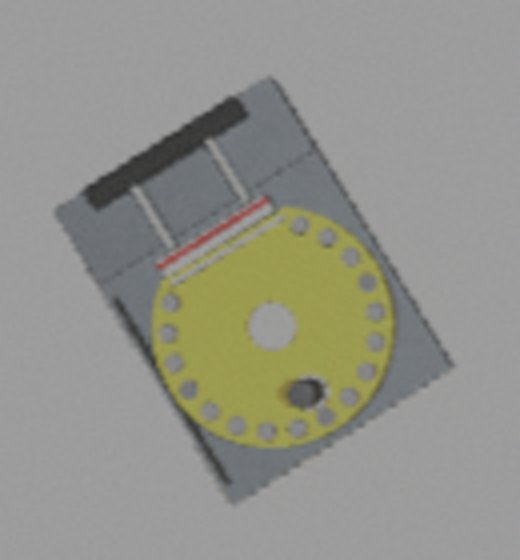

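The final crop shows the white flat stripe from (172,282) to (283,218), parallel to the bar within about 2°. The bar is about 11 mm further forward, and the disc is still centred.

```bash
python3 -c "
from workcell import bot, camrig
print(bot.job_done())"
```

```text
the job is handed in; nothing more can be done
None
```

I turned the yellow carrier until its flat lay on the alignment bar, parallel within about 2° in the last top view, and handed the job in at about 12 s with the arm clear and the blue carrier never approached; the hand-in returned no verdict.

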